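# Wipe the fallen plaster chips off the steel slab

## Task

Plaster has fallen from the wall onto the steel work slab: pick up the wooden scraper block by its grip and wipe all three chips off the slab's open edge into the catch pan beside it, without letting the gripper touch the chips. Then set the scraper back down, not dropped, standing on its rubber sole on the desk where you found it, and leave the bottle, the jar and the tin where they stand.

Things in the scene. Friction and masses are not known exactly. Their poses are not given: they have to be found in the camera images.
- station: fixed work stand: dark steel slab on a wooden plinth, with a catch pan along its +y side. Origin on the desk under the centre of the slab surface; z up. The surface is 50 mm above the desk, x -105 to +105, y -130 to +130 mm. A rim 15 mm wide and 12 mm high closes it at x -105, x +105 and y -130; the edge at y +130 is open (no rim), towards the pan
- pan (a point): centre of the floor of the aluminium catch pan, fixed to the stand at its open edge; same axes as the stand. Inside 230 mm (x) by 125 mm (y); floor 4 mm, wall tops 35 mm above the desk, so chips wiped over the open edge fall into it
- scraper: scraper block: light wood, black rubber sole; a bar 120 mm long (x), 30 thick (y), 26 high, and on it an upright grip 80 mm long (x), 24 thick (y), from 26 to 82 mm above the sole. Front and back alike. Origin at the centre of the sole's underside, z up. About 150 g. Stands on the desk left or right of the work stand
- chip_a: a loose flat chip of off-white plaster, about 62 x 37 mm and 13 mm thick, irregular outline, lying flat on the steel slab at the start; origin at the centre of its underside as it lies at the start, z up then
- chip_b: a loose flat chip of off-white plaster, about 58 x 39 mm and 13 mm thick, irregular outline, lying flat on the steel slab at the start; origin at the centre of its underside as it lies at the start, z up then
- chip_c: a loose flat chip of off-white plaster, about 64 x 40 mm and 13 mm thick, irregular outline, lying flat on the steel slab at the start; origin at the centre of its underside as it lies at the start, z up then
- bottle: bystander: amber glass bottle with black cap, 64 mm across, 120 mm high, standing on the desk on the other side of the work stand than the scraper; origin at the centre of its underside
- jar: bystander: green glass jar with a steel lid, 84 mm across, 100 mm high, standing beyond the scraper or bottle on the desk; origin at the centre of its underside
- tin: bystander: closed grey metal tin, 94 x 154 mm and 54 mm high, beyond the scraper or bottle on the desk; origin at the centre of its underside
Mind the look-alikes: they are no part of the job. Of the things shaped like the scraper, the wood one is meant.

How it is judged:
On the way:
1. all three chips lie in the catch pan while the gripper still holds the scraper (y of chip_a in the frame of station between 0.125 and 0.26 m and x of chip_a in the frame of station between -0.12 and 0.12 m and z of each of chip_a, chip_b, chip_c in the frame of station below 0.045 m and y of chip_b in the frame of station between 0.125 and 0.26 m and x of chip_b in the frame of station between -0.12 and 0.12 m and y of chip_c in the frame of station between 0.125 and 0.26 m and x of chip_c in the frame of station between -0.12 and 0.12 m and contact force between the fingers and scraper above 1 N), for 0.2 s.
At the end, for the whole second after the job is handed in: All three chips lie at rest in the catch pan (inside its outline and below the slab surface); the scraper stands upright (within 0.1 rad) on its sole on the desk, released, within 50 mm of where it stood at the start (y of chip_a in the frame of station between 0.125 and 0.26 m and x of chip_a in the frame of station between -0.12 and 0.12 m and z of each of chip_a, chip_b, chip_c in the frame of station below 0.045 m and y of chip_b in the frame of station between 0.125 and 0.26 m and x of chip_b in the frame of station between -0.12 and 0.12 m and y of chip_c in the frame of station between 0.125 and 0.26 m and x of chip_c in the frame of station between -0.12 and 0.12 m and distance of scraper from where it was at the start of the episode below 0.05 m and angle between scraper's own z axis and vertical below 0.1 rad and height (world z) of scraper below 0.01 m and linear speed of each of scraper, chip_a, chip_b, chip_c below 0.02 m/s and contact force between the fingers and scraper below 0.1 N); the robot touches nothing.
It fails at once if the gripper or arm touches a chip (more than 0.5 N) (contact force between any of the fingers, the arm and chip_a above 0.5 N or contact force between any of the fingers, the arm and chip_b above 0.5 N or contact force between any of the fingers, the arm and chip_c above 0.5 N).
It fails at once if the scraper is dropped (falls free faster than 0.6 m/s) (contact force between the fingers and scraper below 0.1 N and linear speed of scraper above 0.6 m/s).
It fails at once if the bottle, the jar or the tin is moved by more than 30 mm (distance of any of bottle, jar, tin from where it was at the start of the episode above 0.03 m).
It also fails if it takes over 58 s, if anything falls off the work surface, if the arm or the gripper's body presses on something with over 40 N, if the wrist force passes 120 N, or if a joint passes its speed limit or range.

## Robot

A 7-joint arm with a two-finger parallel gripper is mounted at the origin on the work surface. World frame = base frame: x ahead of the robot, y to its left, z up, the work surface at z = 0. Lengths are in m, angles in rad, forces in N, time in s.
With the tool pointing down it reaches from about 0.425 to 1.025 m from the base axis. Payload 3.6 kg.
Tool frame: the origin (TCP) lies between the finger pads; the fingertips stand 19 mm ahead of it and the grasp point (between the pads) is the TCP; z points along the fingers, y is the direction in which the jaws open and shut (so a half turn about z gives the same grasp; the last joint's range is limited). The gripper opens to 85 mm and grips with 20 to 120 N. Pads are 22 mm wide; open, the fingers measure 114 mm over their backs; the gripper's body (76 mm by 85 mm) begins 54 mm behind the grasp point. The pads swing forward as they close: fully open they stand 13 mm farther back than shut.
Start: joints at [-0.093, 0.591, 0.048, 1.609, -0.033, 0.943, -0.034], TCP at [0.725, 0, 0.211] pointing down, gripper open.
Joint ranges: [-2.69, 2.69], [-0.47, 2.24], [-1.27, 1.36], [0.19, 2.51], [-1.53, 4.68], [0.08, 2.07], [-3.09, 3.09]. Speed limits (rad/s): [2.57, 2.57, 3.14, 3.14, 3.14, 3.14, 3.14].

## Interface

Orientations are given as a unit quaternion [w, x, y, z].
In Python, from station import manip gives the robot as it stands.
- The arm moves only by the tool apply_moves, never from a script. Its argument "steps" is a list that holds one entry, the list of rows, each a list of 7 numbers: the shift along the world's x, y, z in m, then the turn, a rotation vector about the world's x, y, z in degrees, then the finger opening in m, from 0 to 0.0854. A call has 1 to 5 rows; each row shifts and turns the pose as measured when the row begins; what a row does not reach is not made up. A row lasts 1/12 s, in which the tool goes at most 41.7 mm and 7.16 degrees, less where a joint would pass 70% of its speed; a pose out of reach is approached as far as the arm can. A call is refused whole if a number of a shift passes 0.0417 or a number of a turn 7.16, either way. A call with a gripper value outside its range is refused whole. The fingers move at their own pace and stop on an object; "squeeze" is the grip in N (left out, the last holds). Time passes only in rows, so rows that do not move let the fingers close. It gives the time, the measured TCP pose, the force and the opening at its end, in the units of the state.
- manip.sense(): the state, without advancing time (a new reading comes with each control period).
- manip.snapshot(name): name is "scene" or "side" or "wrist"; returns a dict with "image" (384x512x3 uint8, blue, green, red), "fx", "fy", "cx", "cy" (pixels), "position" and "attitude" of the camera in the world. Camera axes: x right, y up, looking along -z (the intrinsics and any distortion apply to the point x, -y, -z); pixel columns grow to the right and rows downward; lengths in m; the calibration is good to about 2 mm. The wrist camera is an equidistant fisheye: a pixel r from the principal point sees the ray r / f radians off the axis. A picture is of the moment at which its call begins. There is no depth.
- manip.sign_off(): hands the job in, once; it reports no verdict.
The state is a dict: "time_s": time; "qpos": joint angles; "joint_velocities": joint speeds; "joint_torque": joint torques, N m; "ee_pos": TCP position; "ee_rot": TCP orientation; "ft_force": force on the tool from outside, world axes, zero at the start; "moment": the same for the moment, N m; "grip_width": opening from 0.0 (shut) to 1.0 (fully open).
Only numpy, scipy, OpenCV 4.12 (cv2) and the standard library are available. Lean on these libraries where they do the work, as an engineer would, in place of code of your own. Each camera call takes 0.05 s, during which the arm holds its last target. There are 200 camera calls.

## Working session

There is one attempt and no reset: what is moved stays moved. The work goes in short steps, Python scripts to look and compute and a tool call to move; the robot and the scene stay as the last step left them, time stands still between calls to the robot, and variables do not carry over. Pictures are saved under pics/ and viewed, about 8 in all and at most 12, crops included, and the job is handed in when it is done.

Besides the shell and the picture viewer there is one more tool, called after "Request:" by a JSON object that holds its "name" and its "arguments". apply_moves: Moves the arm, as the interface text tells. Its arguments: {"type":"object","properties":{"steps":{"type":"array"},"squeeze":{"type":"number"}},"required":["steps"]}

```bash
mkdir -p pics; ls
cat > h.py <<'E'
import numpy as np, cv2, pickle
from station import manip
def R(q):
    w,x,y,z=q
    from scipy.spatial.transform import Rotation as r
    return r.from_quat([x,y,z,w]).as_matrix()
def snap(cam,fn):
    s=manip.snapshot(cam); cv2.imwrite('pics/%s.png'%fn,s['image']); pickle.dump(s,open('pics/%s.pkl'%fn,'wb')); return s
def load(fn): return pickle.load(open('pics/%s.pkl'%fn,'rb'))
def att(s):
    a=np.array(s['attitude']); return R(a) if a.size==4 else a.reshape(3,3)
def world(s,u,v,z,fish=False):
    x=(u-s['cx'])/s['fx']; y=(v-s['cy'])/s['fy']
    if fish:
        r=np.hypot(x,y); k=np.sin(r)/max(r,1e-9); d=np.array([x*k,-y*k,-np.cos(r)])
    else: d=np.array([x,-y,-1.])
    d=att(s)@d; p=np.array(s['position']); return p+d*(z-p[2])/d[2]
def proj(s,P,fish=False):
    c=att(s).T@(np.array(P)-np.array(s['position'])); x,y,z=c[0],-c[1],-c[2]
    if fish:
        h=np.hypot(x,y); t=np.arctan2(h,z); return s['cx']+s['fx']*x/h*t, s['cy']+s['fy']*y/h*t
    return s['cx']+s['fx']*x/z, s['cy']+s['fy']*y/z
E
python3 - <<'E'
from h import *
for c in ['scene','side','wrist']:
    s=snap(c,c+'0'); print(c,{k:v for k,v in s.items() if k!='image'})
print(manip.sense())
a,b=[cv2.imread('pics/%s0.png'%c) for c in ['scene','wrist']]
cv2.imwrite('pics/both.png',cv2.resize(a,(800,600)))
E
```

```text
pics
scene {'fx': 403.22248108284964, 'fy': 403.22248108284964, 'cx': 252.18171808189985, 'cy': 196.64421345515106, 'position': array([ 1.02022963, -0.41885636,  0.95421488]), 'attitude': array([0.86811084, 0.30233384, 0.13830653, 0.36857715])}
side {'fx': 385.9395092375609, 'fy': 385.9395092375609, 'cx': 254.78619738810593, 'cy': 192.14940872723844, 'position': array([0.12834659, 0.69305541, 0.8967825 ]), 'attitude': array([-0.24514962, -0.09570114,  0.3466979 ,  0.90030191])}
wrist {'fx': 297.3186396354542, 'fy': 297.3186396354542, 'cx': 256.4853688969973, 'cy': 193.02651841349297, 'position': array([0.72400663, 0.07857846, 0.37268773]), 'attitude': array([ 9.87860173e-01, -1.55343515e-01,  4.97328301e-04,  6.50236275e-04])}
{'time_s': 0.15, 'qpos': array([-0.09348926,  0.59190603,  0.04832683,  1.60952918, -0.03330916,
        0.94269834, -0.03370205]), 'joint_velocities': array([ 3.85232098e-04, -4.67265459e-03,  3.80503659e-04, -4.52208142e-03,
        8.50075020e-04, -7.38216299e-04,  2.46293666e-05]), 'joint_torque': array([ 2.83839137e-03, -5.49247491e+01,  1.54947661e+00, -1.98453355e+01,
        9.54968476e-03,  5.72513367e-03,  5.49048636e-06]), 'ee_pos': array([ 7.24324749e-01, -4.28922352e-06,  2.10305107e-01]), 'ee_rot': array([-5.77774057e-04,  7.07089593e-01,  7.07123436e-01, -6.47537493e-04]), 'ft_force': array([-3.37921406e-04, -8.72817008e-01,  4.41719618e-01]), 'moment': array([ 0.02732759, -0.02680538, -0.01261471]), 'grip_width': 1.0015003767708188}
```

View pics/both.png

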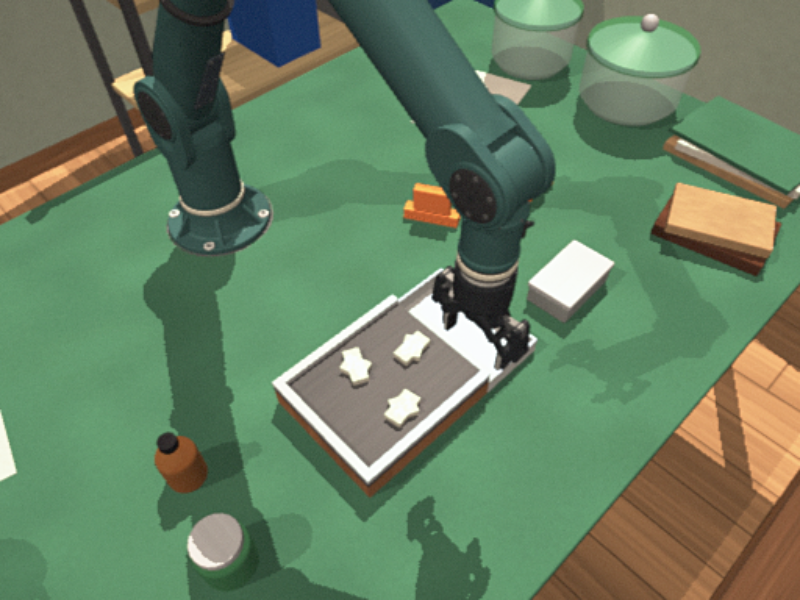

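View pics/wrist0.png

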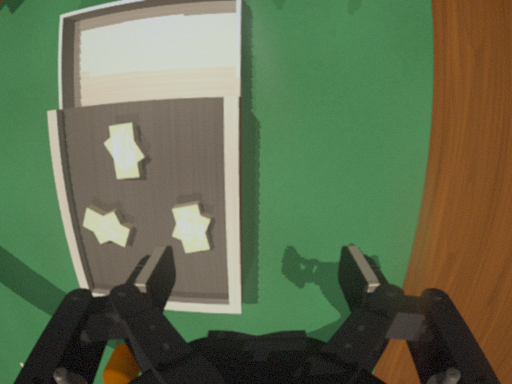

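The scene view shows the stand, three chips at about (355,365), (411,347) and (403,408), the bottle (182,465), the jar (220,548), the white tin-like box (570,280), and an orange scraper-like block (432,205). The wooden scraper may be hidden, so I'll check the side view.

View pics/side0.png

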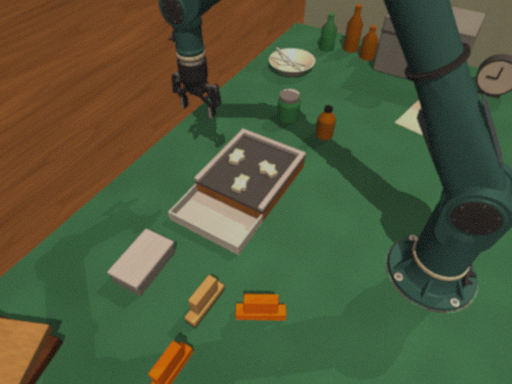

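The side view shows three scraper-shaped things: light wood at (205,300), orange at (260,307) and orange at (170,362). The wood one fits the description. I'll confirm it in an enlarged crop and locate the stand alongside it.

Run:
```python
from h import *
a=cv2.imread('pics/side0.png'); 
c1=cv2.resize(a[265:335,175:255],None,fx=5,fy=5,interpolation=cv2.INTER_CUBIC)
c2=cv2.resize(a[125:255,165:310],(400,350),interpolation=cv2.INTER_CUBIC)
cv2.imwrite('pics/crop.png',np.hstack([c1,c2]))
s=load('side0');w=load('wrist0')
for n,u,v,z in [('scr',205,300,.05),('or1',260,307,.05),('or2',170,362,.05),('bottle',326,122,.09),('jar',289,108,.09),('tin',142,261,.054)]: print(n,world(s,u,v,z)[:2].round(3))
for n,u,v,z in [('FR rim',241,313,.062),('open R',241,97,.062),('open L',52,111,.062),('FL',92,295,.062),('pan TL',62,15,.035),('pan TR',241,0,.035),('chipA',125,151,.063),('B',107,226,.063),('C',191,227,.063)]: print(n,world(w,u,v,z,True)[:2].round(3))
```

```text
scr [0.446 0.389]
or1 [0.325 0.339]
or2 [0.428 0.542]
bottle [ 0.456 -0.332]
jar [ 0.6  -0.34]
tin [0.645 0.385]
FR rim [ 0.703 -0.192]
open R [0.708 0.082]
open L [0.474 0.083]
FL [ 0.481 -0.18 ]
pan TL [0.47  0.213]
pan TR [0.706 0.197]
chipA [0.576 0.028]
B [ 0.537 -0.065]
C [ 0.648 -0.063]
```

View pics/crop.png

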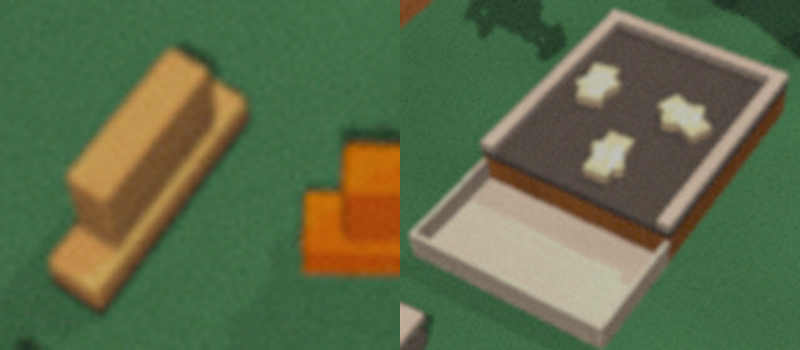

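Left crop confirms it: the light wood block with upright grip is at side pixel about (205,300), and its neighbour is orange. I'll fit the stand and scraper poses by least squares.

```bash
cat > fit.py <<'E'
from h import *
from scipy.optimize import least_squares
s=load('side0');w=load('wrist0')
def fit(obs,x0):
    def f(p):
        c,q=np.cos(p[2]),np.sin(p[2]); r=[]
        for cam,fish,u,v,(x,y,z) in obs:
            a=proj(cam,[p[0]+c*x-q*y,p[1]+q*x+c*y,z],fish); r+=[a[0]-u,a[1]-v]
        return r
    o=least_squares(f,x0,loss='soft_l1'); print(o.x.round(4),np.degrees(o.x[2]).round(2)); print(np.array(o.fun).reshape(-1,2).round(1).tolist()); return o.x
S=lambda x,y:(165+x/2.759,125+y/2.692)
G=lambda x,y:(175+x/5,265+y/5)
obs=[(s,0,*S(612,10),(.12,-.145,.062)),(s,0,*S(787,75),(-.12,-.145,.062)),(s,0,*S(485,143),(.12,.13,.062)),(s,0,*S(660,228),(-.12,.13,.062)),
 (w,1,241,313,(.12,-.145,.062)),(w,1,241,97,(.12,.13,.062)),(w,1,50,111,(-.12,.13,.062))]
P=fit(obs,[.59,-.047,0])
g=[(178,48,.04,-.012),(68,183,.04,.012)]
# grip top corners: long axis runs up-right in the crop
o2=[(s,0,*G(178,46),(.04,.012,.082)),(s,0,*G(213,80),(.04,-.012,.082)),(s,0,*G(66,182),(-.04,.012,.082)),(s,0,*G(106,207),(-.04,-.012,.082)),
(s,0,*G(248,98),(.06,-.015,.026)),(s,0,*G(100,290),(-.06,-.015,.026)),(s,0,*G(100,312),(-.06,-.015,0)),(s,0,*G(50,260),(-.06,.015,.026))]
for y in (-1.5,1.5,0.): fit(o2,[.446,.389,y])
E
python3 fit.py
python3 - <<'E'
from h import *
w=load('wrist0');s=load('side0')
im=w['image'].astype(int)
m=((im.min(2)>120)).astype('uint8')
n,l,st,c=cv2.connectedComponentsWithStats(m)
for i in range(1,n):
    if 300<st[i,4]<3000:
        ys,xs=np.where(l==i); p=np.array([world(w,x,y,.063,True)[:2] for x,y in zip(xs,ys)])
        print(c[i].round(),st[i,4],p.mean(0).round(3),p.min(0).round(3),p.max(0).round(3))
E
```

```text
[ 0.5846 -0.0465 -0.0139] -0.8
[[-144.5, -1.0], [-145.1, -0.9], [-147.3, -1.6], [-142.5, -1.6], [-0.3, 0.8], [-1.3, 0.3], [-2.3, -0.7]]
[ 0.453   0.3813 -1.6264] -93.19
[[-0.7, 0.1], [0.3, -1.8], [-0.1, -1.2], [0.0, -0.7], [0.7, 0.6], [-0.5, 1.0], [0.8, 1.2], [-0.3, 0.1]]
[0.453  0.3813 4.6568] 266.81
[[-0.7, 0.1], [0.3, -1.8], [-0.1, -1.2], [0.0, -0.7], [0.7, 0.6], [-0.5, 1.0], [0.8, 1.2], [-0.3, 0.1]]
[ 0.453   0.3813 -1.6264] -93.19
[[-0.7, 0.1], [0.3, -1.8], [-0.1, -1.2], [0.0, -0.7], [0.7, 0.6], [-0.5, 1.0], [0.8, 1.2], [-0.3, 0.1]]
[79. 35.] 724 [0.516 0.171] [0.485 0.084] [0.602 0.204]
[ 64. 197.] 1657 [ 0.472 -0.031] [ 0.463 -0.168] [0.481 0.085]
[124. 150.] 1473 [0.574 0.029] [ 0.549 -0.003] [0.598 0.061]
[191. 228.] 1393 [ 0.647 -0.064] [ 0.623 -0.097] [ 0.67  -0.034]
[106. 227.] 1083 [ 0.534 -0.067] [ 0.499 -0.092] [ 0.568 -0.041]
```

Request:
{"name": "apply_moves", "arguments": {"steps": [[[-0.024, 0.0335, 0, 0, 0, -0.7, 0.06], [-0.024, 0.0335, 0, 0, 0, -0.7, 0.06], [-0.024, 0.0335, 0, 0, 0, -0.7, 0.06], [-0.024, 0.0335, 0, 0, 0, -0.7, 0.06], [-0.024, 0.0335, 0, 0, 0, -0.4, 0.06]]], "squeeze": 60}}

```text
time_s: 0.57
ee_pos: [0.6056, 0.155, 0.2082]
ee_rot: [0.004, 0.736, 0.677, -0.003]
ft_force: [0.7, 1.0, 0.4]
grip_width: 0.705
```

Request:
{"name": "apply_moves", "arguments": {"steps": [[[-0.024, 0.0335, 0, 0, 0, 0, 0.06], [-0.024, 0.0335, 0, 0, 0, 0, 0.06], [-0.024, 0.0335, 0, 0, 0, 0, 0.06], [-0.024, 0.0335, 0, 0, 0, 0, 0.06], [0, 0, 0, 0, 0, 0, 0.06]]]}}

```text
time_s: 0.98
ee_pos: [0.4991, 0.2994, 0.2072]
ee_rot: [0.001, 0.731, 0.682, -0.004]
ft_force: [-0.6, 1.0, 0.0]
grip_width: 0.704
```

```bash
sed -i 's/S=lambda x,y:(165+x/S=lambda x,y:(165+(x-400)/; s/S=lambda x,y:(165+(x-400)\/2.759/&/' fit.py; sed -i 's/\*S(612/*S(612/' fit.py; python3 fit.py | head -2
python3 - <<'E'
from h import *
print(manip.sense()['ee_pos'],manip.sense()['ee_rot'],manip.sense()['qpos'])
s=load('side0'); print(world(s,286,318,0),world(s,286,306,.026))
snap('wrist','wrist1')
E
```

```text
[ 0.5856 -0.0458 -0.0164] -0.94
[[0.3, -1.0], [-0.4, -0.8], [-2.7, -1.7], [1.9, -1.6], [0.1, 0.6], [-0.0, -0.1], [-1.6, -1.6]]
[0.49908572 0.2993795  0.20716884] [ 0.00079471  0.73131307  0.68203231 -0.00353328] [-0.64593222  0.41910898  0.03542946  1.93778872 -0.01668883  0.7917817
 -0.67146003]
[0.26872594 0.31027554 0.        ] [0.278493   0.29468941 0.026     ]
```

View pics/wrist1.png

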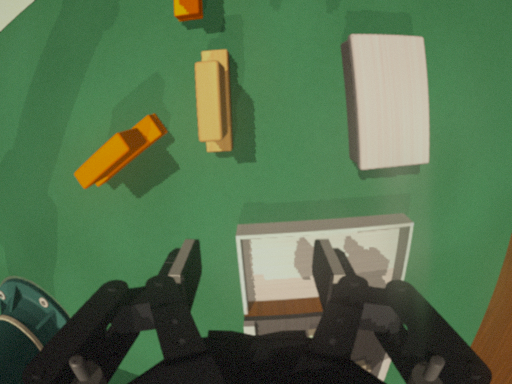

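Wrist view: the wood block stands upright, its grip top spanning (195–222, 61–141), with the orange one at (120,152) and another at (188,8). The tin is at (388,100), well clear. Refit the scraper with this view.

```bash
cat >> fit.py <<'E'
print('---')
w1=load('wrist1')
im=w1['image'][40:165,180:245]; cv2.imwrite('pics/c2.png',cv2.resize(im,None,fx=6,fy=4.8,interpolation=cv2.INTER_CUBIC))
o3=[(w1,1,195,62,(-.04,-.012,.082)),(w1,1,218,61,(-.04,.012,.082)),(w1,1,199,142,(.04,-.012,.082)),(w1,1,222,139,(.04,.012,.082)),
(w1,1,228,50,(-.06,.015,.026)),(w1,1,232,150,(.06,.015,.026)),(w1,1,208,152,(.06,-.015,.026)),(w1,1,202,51,(-.06,-.015,.026))]
fit(o3,[.453,.381,-1.62]); fit(o2+o3,[.453,.381,-1.62])
E
python3 fit.py | sed -n '/---/,$p'
```

```text
---
[ 0.4581  0.3801 -1.607 ] -92.08
[[-0.4, -0.5], [1.4, -1.4], [0.1, 0.5], [1.1, 2.3], [-0.4, -1.3], [-0.0, 1.2], [-1.2, 0.3], [-0.5, -0.4]]
[ 0.4573  0.3802 -1.6036] -91.88
[[-2.3, -1.2], [-1.2, -3.2], [-1.1, -2.2], [-0.8, -1.9], [-0.8, -0.9], [-1.2, -0.2], [0.1, 0.0], [-1.2, -0.7], [-1.3, -0.5], [0.5, -1.6], [-0.5, 0.5], [0.5, 2.2], [-1.3, -1.4], [-0.5, 1.0], [-1.7, 0.2], [-1.3, -0.4]]
```

View pics/c2.png

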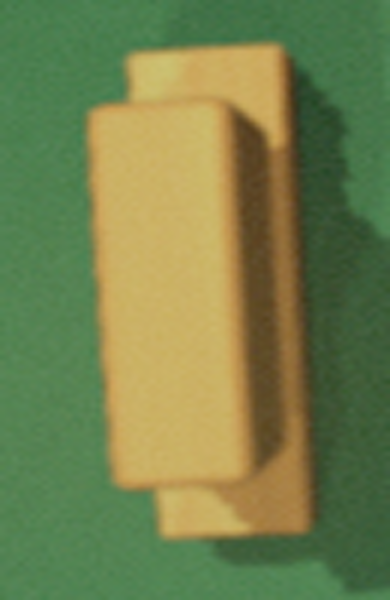

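Request:
{"name": "apply_moves", "arguments": {"steps": [[[-0.014, 0.027, 0, 0, 0, 1, 0.07], [-0.014, 0.027, 0, 0, 0, 0.9, 0.07], [-0.014, 0.027, -0.01, 0, 0, 0, 0.07], [0, 0, -0.03, 0, 0, 0, 0.07], [0, 0, -0.02, 0, 0, 0, 0.07]]]}}

```text
time_s: 1.45
ee_pos: [0.4651, 0.3777, 0.1505]
ee_rot: [0.005, 0.723, 0.691, 0.002]
ft_force: [0.7, -0.9, -0.9]
grip_width: 0.821
```

Run:
```python
from h import *
s=manip.sense(); print(s['ee_pos'],np.degrees(2*np.arctan2(s['ee_rot'][2],s['ee_rot'][1]))-90,R(s['ee_rot'])[:,2].round(4))
w=snap('wrist','wrist2')
im=w['image'].astype(int); g=((im[:,:,2]>130)&(im[:,:,0]<im[:,:,2]*.7)).astype('uint8')
n,l,st,c=cv2.connectedComponentsWithStats(g); print([ (st[i].tolist(),im[l==i].mean(0).round().tolist()) for i in range(1,n) if st[i,4]>300])
```

```text
[0.46506205 0.3776678  0.1504923 ] -2.5850271004898673 [ 0.0099 -0.0039 -0.9999]
[([187, 0, 44, 73, 2321], [2.0, 123.0, 193.0]), ([230, 115, 33, 123, 3729], [98.0, 172.0, 201.0]), ([86, 181, 102, 92, 3080], [4.0, 125.0, 198.0])]
```

View pics/wrist2.png

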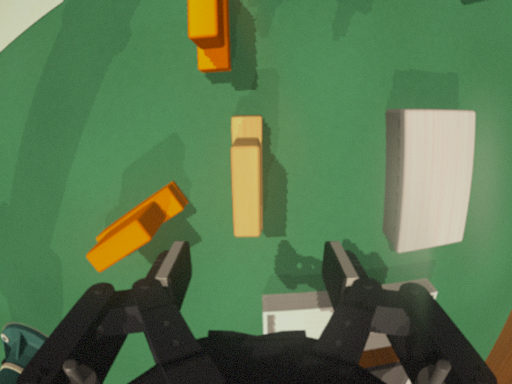

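Run:
```python
from h import *
w=load('wrist2'); print(w['position'])
for u,v in [(232,147),(262,147),(234,237),(261,237)]: print(world(w,u,v,.082,True).round(4))
print(world(w,231,116,.026,True),world(w,263,116,.026,True),proj(w,[.465,.3777,.1505],True),proj(w,[.457,.38,.082],True))
```

```text
[0.46646345 0.4567654  0.31276713]
[0.4482 0.4203 0.082 ]
[0.4717 0.4192 0.082 ]
[0.4445 0.3424 0.082 ]
[0.4678 0.3413 0.082 ]
[0.4445601  0.44179094 0.026     ] [0.47513065 0.44025489 0.026     ] (np.float64(256.8713026158333), np.float64(234.0817964872772)) (np.float64(245.95988865778355), np.float64(195.21274942143845))
```

Scraper found at (0.458, 0.381) with yaw −92.7°, consistent with the earlier fits. Descending to grip.

Request:
{"name": "apply_moves", "arguments": {"steps": [[[-0.007, 0.003, -0.025, 0.2, 0.5, 0, 0.07], [0, 0, -0.03, 0, 0, 0, 0.07], [0, 0, -0.025, 0, 0, 0, 0.07], [0, 0, -0.012, 0, 0, 0, 0.07], [0, 0, 0, 0, 0, 0, 0.07]]]}}

```text
time_s: 1.92
ee_pos: [0.4619, 0.3761, 0.0533]
ee_rot: [0.002, 0.725, 0.689, -0.001]
ft_force: [0.4, 0.2, 0.3]
grip_width: 0.822
```

```bash
cat > st.py <<'E'
from h import *
s=manip.sense(); print(round(s['time_s'],2),s['ee_pos'].round(4),'yaw',(np.degrees(2*np.arctan2(s['ee_rot'][2],s['ee_rot'][1]))-90).round(2),'z',R(s['ee_rot'])[:,2].round(4),'F',s['ft_force'].round(1),'g',round(s['grip_width'],3),'q',s['qpos'].round(2))
E
python3 st.py
```

```text
1.92 [0.4619 0.3761 0.0533] yaw -2.96 z [ 6.0e-04 -4.3e-03 -1.0e+00] F [0.4 0.2 0.3] g 0.822 q [-0.77  0.65  0.01  2.   -0.01  0.49 -0.8 ]
```

Request:
{"name": "apply_moves", "arguments": {"steps": [[[-0.004, 0.005, 0.001, 0, 0, 0, 0.07], [0, 0, 0, 0, 0, 0, 0.04], [0, 0, 0, 0, 0, 0, 0.0], [0, 0, 0, 0, 0, 0, 0.0], [0, 0, 0, 0, 0, 0, 0.0]]], "squeeze": 60}}

```text
time_s: 2.33
ee_pos: [0.4619, 0.3816, 0.0592]
ee_rot: [0.002, 0.726, 0.687, 0.002]
ft_force: [-0.5, -0.8, 2.0]
grip_width: 0.259
```

Request:
{"name": "apply_moves", "arguments": {"steps": [[[0, 0, 0, 0, 0, 0, 0], [0, 0, 0, 0, 0, 0, 0.0], [0, 0, 0, 0, 0, 0, 0.0]]]}}

```text
time_s: 2.58
ee_pos: [0.4625, 0.3822, 0.061]
ee_rot: [0.002, 0.726, 0.687, 0.003]
ft_force: [0.2, -0.2, -1.7]
grip_width: 0.245
```

```bash
python3 st.py
```

```text
2.58 [0.4625 0.3822 0.061 ] yaw -3.17 z [ 0.0084  0.0011 -1.    ] F [ 0.2 -0.2 -1.7] g 0.245 q [-0.78  0.64  0.02  2.   -0.01  0.5  -0.81]
```

Request:
{"name": "apply_moves", "arguments": {"steps": [[[0, 0, 0.02, 0, 0, 0, 0], [0, 0, 0.035, 0, 0, 0, 0.0], [0, 0, 0.035, 0, 0, 0, 0.0], [0, 0, 0.035, 0, 0, 0, 0.0], [0.005, -0.03, 0, 0, 0, -3, 0.0]]]}}

```text
time_s: 3.0
ee_pos: [0.4627, 0.3573, 0.1877]
ee_rot: [-0.0, 0.741, 0.671, 0.001]
ft_force: [1.0, 2.8, -0.6]
grip_width: 0.252
```

```bash
python3 st.py
```

```text
3.0 [0.4627 0.3573 0.1877] yaw -5.65 z [ 0.0018  0.0021 -1.    ] F [ 1.   2.8 -0.6] g 0.252 q [-0.76  0.44  0.03  1.96 -0.02  0.74 -0.81]
```

Request:
{"name": "apply_moves", "arguments": {"steps": [[[0.006, -0.037, 0, 0, 0, -6.3, 0], [0.006, -0.037, 0, 0, 0, -6.3, 0], [0.006, -0.037, 0, 0, 0, -6.3, 0], [0.006, -0.037, 0, 0, 0, -6.3, 0], [0.006, -0.037, 0, 0, 0, -6.3, 0]]]}}

```text
time_s: 3.42
ee_pos: [0.493, 0.1726, 0.1921]
ee_rot: [-0.001, 0.898, 0.439, 0.007]
ft_force: [1.2, 0.7, -1.9]
grip_width: 0.249
```

Request:
{"name": "apply_moves", "arguments": {"steps": [[[0.006, -0.037, 0, 0, 0, -6.3, 0], [0.006, -0.037, 0, 0, 0, -6.3, 0], [0.006, -0.037, 0, 0, 0, -6.3, 0], [0.006, -0.037, 0, 0, 0, -6.3, 0], [0, 0, 0, 0, 0, -6.3, 0]]]}}

```text
time_s: 3.83
ee_pos: [0.516, 0.0076, 0.1933]
ee_rot: [0.004, 0.987, 0.16, 0.008]
ft_force: [0.8, 0.1, -1.2]
grip_width: 0.249
```

```bash
python3 st.py
```

```text
3.83 [0.516  0.0076 0.1933] yaw -71.62 z [ 0.0172 -0.0046 -0.9998] F [ 0.8  0.1 -1.2] g 0.249 q [-0.41  0.37  0.39  2.12 -0.21  0.68 -1.13]
```

Request:
{"name": "apply_moves", "arguments": {"steps": [[[0.006, -0.036, 0, 0, 0.5, -5, 0], [0.007, -0.036, 0, 0.2, 0.5, -5, 0], [0.007, -0.036, 0, 0, 0, -5, 0], [0.006, -0.036, -0.02, 0, 0, -4.3, 0], [0, 0, 0, 0, 0, 0, 0]]]}}

```text
time_s: 4.25
ee_pos: [0.541, -0.1379, 0.1734]
ee_rot: [0.001, 1.0, -0.017, 0.001]
ft_force: [-0.4, -0.0, -1.3]
grip_width: 0.244
```

```bash
python3 st.py
python3 - <<'E'
from h import *
a=snap('side','side1')['image']; b=snap('scene','scene1')['image']
cv2.imwrite('pics/m1.png',np.hstack([cv2.resize(a[90:260,150:330],(400,378)),cv2.resize(b[150:330,150:350],(400,378))]))
E
```

```text
4.25 [ 0.541  -0.1379  0.1734] yaw -91.97 z [ 0.0012 -0.0022 -1.    ] F [-0.4 -0.  -1.3] g 0.244 q [-0.18  0.47  0.47  2.04 -0.32  0.7  -1.11]
```

View pics/m1.png

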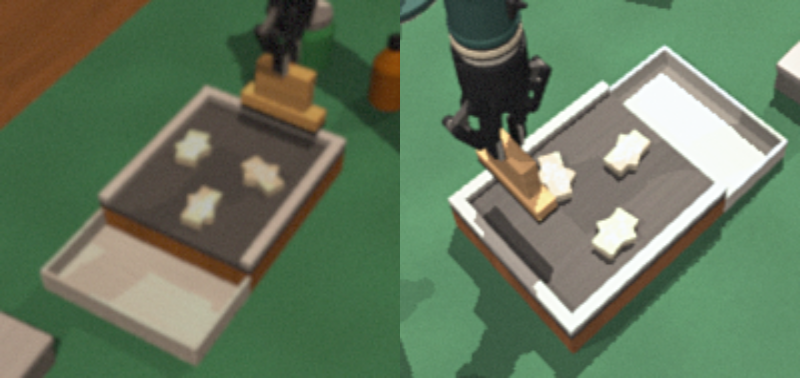

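The scraper is held level above the slab behind the chips (left half); all three chips are still in place. I'll descend, then feel for the slab.

Request:
{"name": "apply_moves", "arguments": {"steps": [[[0, 0, -0.025, 0, 0, 1, 0], [0, 0, -0.025, 0, 0, 0, 0], [0, 0, -0.005, 0, 0, 0, 0], [0, 0, 0, 0, 0, 0, 0]]]}}

```text
time_s: 4.68
ee_pos: [0.5429, -0.1253, 0.1195]
ee_rot: [-0.004, 1.0, 0.0, 0.002]
ft_force: [-0.2, -0.7, -1.2]
grip_width: 0.246
```

Request:
{"name": "apply_moves", "arguments": {"steps": [[[0, 0, -0.003, 0, 0, 0, 0], [0, 0, 0, 0, 0, 0, 0]]]}}

```text
time_s: 4.85
ee_pos: [0.543, -0.1227, 0.1171]
ee_rot: [-0.005, 1.0, 0.002, 0.002]
ft_force: [-0.9, 0.7, -1.2]
grip_width: 0.246
```

```bash
python3 st.py
python3 - <<'E'
from h import *
s=load('side1')
for z in (.105,.11,.115,.12): print(z,[np.round(proj(s,[.541+d,-.123,z]),1) for d in (.06,-.06)])
E
```

```text
4.85 [ 0.543  -0.1227  0.1171] yaw -89.75 z [ 0.0037  0.0097 -0.9999] F [-0.9  0.7 -1.2] g 0.246 q [-0.13  0.54  0.39  2.08 -0.38  0.59 -1.04]
0.105 [array([257.6, 139.1]), array([291.6, 152. ])]
0.11 [array([257.7, 137.9]), array([291.7, 150.8])]
0.115 [array([257.7, 136.7]), array([291.8, 149.5])]
0.12 [array([257.7, 135.4]), array([291.9, 148.3])]
```

Request:
{"name": "apply_moves", "arguments": {"steps": [[[0, -0.015, -0.002, -0.5, 0.2, -1.1, 0], [0, 0, -0.002, 0, 0, 0, 0], [0, 0, 0, 0, 0, 0, 0]]]}}

```text
time_s: 5.1
ee_pos: [0.545, -0.138, 0.1154]
ee_rot: [0.0, 1.0, -0.007, 0.002]
ft_force: [-0.1, 1.1, -2.0]
grip_width: 0.249
```

```bash
python3 st.py
```

```text
5.1 [ 0.545  -0.138   0.1154] yaw -90.8 z [ 4.7e-03 -1.0e-04 -1.0e+00] F [-0.1  1.1 -2. ] g 0.249 q [-0.12  0.55  0.4   2.07 -0.38  0.59 -1.04]
```

Request:
{"name": "apply_moves", "arguments": {"steps": [[[0, -0.003, -0.003, 0, 0, 0, 0], [0, -0.002, -0.001, 0, 0, 0, 0]]]}}

```text
time_s: 5.27
ee_pos: [0.5459, -0.1439, 0.1122]
ee_rot: [0.0, 1.0, -0.007, 0.004]
ft_force: [-0.5, 0.4, -2.5]
grip_width: 0.249
```

```bash
python3 st.py
```

```text
5.27 [ 0.5459 -0.1439  0.1122] yaw -90.82 z [ 7.e-03 -8.e-04 -1.e+00] F [-0.5  0.4 -2.5] g 0.249 q [-0.11  0.56  0.39  2.07 -0.38  0.58 -1.03]
```

Request:
{"name": "apply_moves", "arguments": {"steps": [[[-0.005, 0, -0.003, 0, 0.4, 0, 0], [0, 0.001, -0.002, 0, 0, 0, 0]]]}}

```text
time_s: 5.43
ee_pos: [0.5415, -0.1444, 0.109]
ee_rot: [0.0, 1.0, -0.008, 0.001]
ft_force: [-7.6, 3.0, 24.5]
grip_width: 0.245
```

```bash
python3 st.py
python3 - <<'E'
from h import *
a=snap('side','side2')['image']; b=snap('scene','scene2')['image']
cv2.imwrite('pics/m2.png',np.hstack([cv2.resize(a[100:190,230:320],(400,400),interpolation=2),cv2.resize(b[200:310,170:280],(400,400),interpolation=2)]))
E
```

```text
5.43 [ 0.5415 -0.1444  0.109 ] yaw -90.9 z [ 1.4e-03 -6.0e-04 -1.0e+00] F [-7.6  3.  24.5] g 0.245 q [-0.1   0.56  0.39  2.07 -0.38  0.57 -1.03]
```

View pics/m2.png

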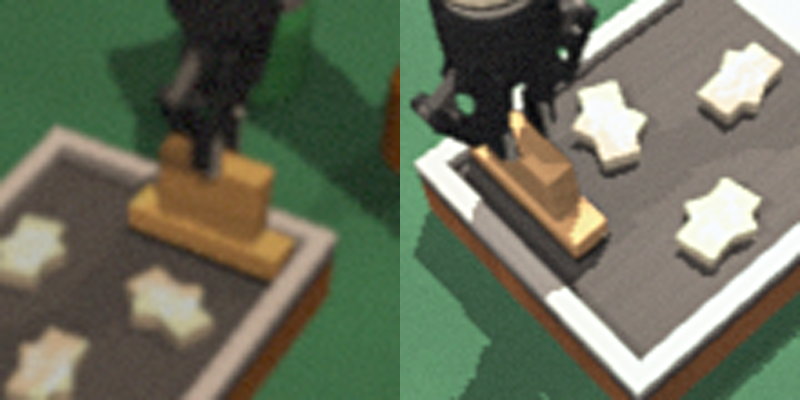

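Sole on the slab at TCP z 0.109 (24 N). I'll raise it about 1.5 mm and begin the left stroke.

Request:
{"name": "apply_moves", "arguments": {"steps": [[[0, 0.002, 0.002, 0, 0, 0, 0], [0, 0.012, 0, 0, 0, 0, 0], [0, 0.012, 0, 0, 0, 0, 0], [0, 0.012, 0, 0, 0, 0, 0]]]}}

```text
time_s: 5.87
ee_pos: [0.5401, -0.1076, 0.1117]
ee_rot: [0.001, 1.0, -0.011, 0.001]
ft_force: [-0.5, 0.2, -1.4]
grip_width: 0.245
```

```bash
python3 st.py
```

```text
5.87 [ 0.5401 -0.1076  0.1117] yaw -91.28 z [ 0.0019 -0.0024 -1.    ] F [-0.5  0.2 -1.4] g 0.245 q [-0.18  0.55  0.4   2.09 -0.39  0.57 -1.09]
```

Request:
{"name": "apply_moves", "arguments": {"steps": [[[0.003, 0.014, -0.001, 0, 0, 0.3, 0], [0.001, 0.015, 0, 0, 0, 0, 0], [0.0005, 0.015, 0, 0, 0, 0, 0], [0.0005, 0.015, 0, 0, 0, 0, 0], [0.0005, 0.015, 0, 0, 0, 0, 0]]]}}

```text
time_s: 6.28
ee_pos: [0.5442, -0.0244, 0.1092]
ee_rot: [0.002, 1.0, -0.006, -0.0]
ft_force: [0.5, -2.5, 2.4]
grip_width: 0.246
```

```bash
python3 st.py
```

```text
6.28 [ 0.5442 -0.0244  0.1092] yaw -90.65 z [-3.0e-04 -3.1e-03 -1.0e+00] F [ 0.5 -2.5  2.4] g 0.246 q [-0.34  0.55  0.41  2.11 -0.4   0.56 -1.22]
```

Request:
{"name": "apply_moves", "arguments": {"steps": [[[0.0005, 0.014, 0.001, 0, 0, 0, 0], [0.0005, 0.014, 0.0005, 0, 0, 0, 0], [0.0005, 0.014, 0.0003, 0, 0, 0, 0], [0.0005, 0.014, 0.0003, 0, 0, 0, 0], [0.0005, 0.014, 0.0003, 0, 0, 0, 0]]]}}

```text
time_s: 6.7
ee_pos: [0.5431, 0.0583, 0.1094]
ee_rot: [0.001, 1.0, -0.001, -0.003]
ft_force: [-0.6, -0.1, -1.1]
grip_width: 0.252
```

```bash
python3 st.py
```

```text
6.7 [0.5431 0.0583 0.1094] yaw -90.07 z [-0.0054 -0.0021 -1.    ] F [-0.6 -0.1 -1.1] g 0.252 q [-0.5   0.55  0.42  2.1  -0.41  0.57 -1.36]
```

Request:
{"name": "apply_moves", "arguments": {"steps": [[[0.001, 0.009, 0.001, 0, -0.3, -0.7, 0], [0.0005, 0.009, 0.0005, 0, 0, 0, 0], [0.0005, 0.009, 0.0003, 0, 0, 0, 0], [0, 0.003, 0.0003, 0, 0, 0, 0], [0, 0, 0, 0, 0, 0, 0]]]}}

```text
time_s: 7.12
ee_pos: [0.5412, 0.1023, 0.1093]
ee_rot: [-0.001, 1.0, 0.001, -0.003]
ft_force: [0.4, -0.3, -1.5]
grip_width: 0.245
```

```bash
python3 st.py
python3 - <<'E'
from h import *
a=snap('side','side3')['image']; b=snap('scene','scene3')['image']
cv2.imwrite('pics/m3.png',np.hstack([cv2.resize(a[115:255,165:310],(400,386),interpolation=2),cv2.resize(b[150:310,170:350],(400,386),interpolation=2)]))
E
```

```text
7.12 [0.5412 0.1023 0.1093] yaw -89.92 z [-0.0059  0.0012 -1.    ] F [ 0.4 -0.3 -1.5] g 0.245 q [-0.57  0.56  0.42  2.09 -0.41  0.58 -1.42]
```

View pics/m3.png

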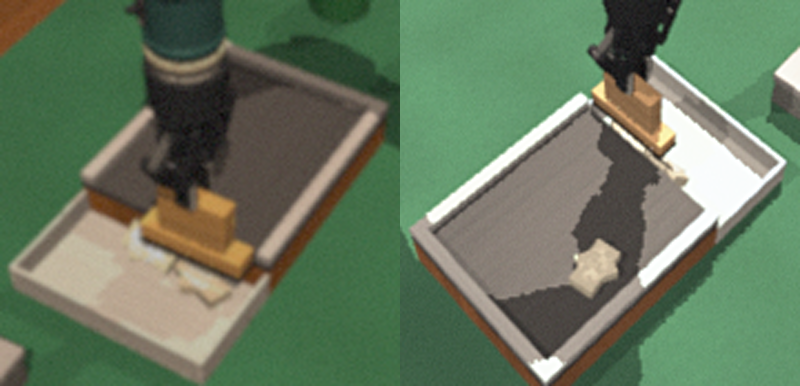

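Both left chips are in the pan, near the slab edge (left half, 150,245 and 205,285), and chip C remains at (595,268) in the right half. Now lift and go back for the right stroke.

Request:
{"name": "apply_moves", "arguments": {"steps": [[[0, 0, 0.025, 0, -0.3, -0.8, 0], [0, 0, 0.025, 0, 0, 0, 0], [0.015, -0.036, 0, 0, 0, 0, 0], [0.015, -0.037, 0, 0, 0, 0, 0], [0.015, -0.037, 0, 0, 0, 0, 0]]]}}

```text
time_s: 7.63
ee_pos: [0.5823, -0.0021, 0.1598]
ee_rot: [-0.002, 1.0, 0.001, -0.004]
ft_force: [0.9, 1.0, -1.8]
grip_width: 0.248
```

Request:
{"name": "apply_moves", "arguments": {"steps": [[[0.013, -0.036, 0, 0, 0, 0, 0], [0.013, -0.036, 0, 0, 0, 0, 0], [0.013, -0.036, 0, 0, 0, 0, 0], [0, -0.015, 0, 0, 0, 0, 0], [0, 0, 0, 0, 0, 0, 0]]]}}

```text
time_s: 8.05
ee_pos: [0.6231, -0.1499, 0.162]
ee_rot: [0.003, 1.0, -0.008, -0.001]
ft_force: [-0.3, -0.3, -2.3]
grip_width: 0.25
```

```bash
python3 st.py
```

```text
8.05 [ 0.6231 -0.1499  0.162 ] yaw -90.96 z [-0.0022 -0.0068 -1.    ] F [-0.3 -0.3 -2.3] g 0.25 q [-0.16  0.59  0.47  1.86 -0.35  0.78 -1.09]
```

Request:
{"name": "apply_moves", "arguments": {"steps": [[[0.002, 0.003, -0.024, 0.3, -0.1, 0, 0], [0, 0, -0.018, 0, 0, 0, 0], [0, 0, -0.003, 0, 0, 0, 0], [0, 0, 0, 0, 0, 0, 0]]]}}

```text
time_s: 8.38
ee_pos: [0.6235, -0.1508, 0.1168]
ee_rot: [0.001, 1.0, -0.013, 0.0]
ft_force: [0.1, 0.3, -1.5]
grip_width: 0.244
```

```bash
python3 st.py
```

```text
8.38 [ 0.6235 -0.1508  0.1168] yaw -91.51 z [ 7.e-04 -2.e-03 -1.e+00] F [ 0.1  0.3 -1.5] g 0.244 q [-0.13  0.64  0.43  1.89 -0.4   0.7  -1.06]
```

Request:
{"name": "apply_moves", "arguments": {"steps": [[[0.003, 0.003, -0.003, 0, 0, 0.5, 0], [0, 0.005, -0.002, 0, 0, 0, 0], [0, 0.01, -0.0005, 0, 0, 0, 0], [0, 0.012, 0, 0, 0, 0, 0]]]}}

```text
time_s: 8.72
ee_pos: [0.6268, -0.1194, 0.1129]
ee_rot: [0.001, 1.0, -0.009, 0.001]
ft_force: [0.0, 0.8, -1.1]
grip_width: 0.244
```

```bash
python3 st.py
```

```text
8.72 [ 0.6268 -0.1194  0.1129] yaw -91.06 z [ 0.0024 -0.0026 -1.    ] F [ 0.   0.8 -1.1] g 0.244 q [-0.18  0.64  0.43  1.9  -0.4   0.69 -1.09]
```

Request:
{"name": "apply_moves", "arguments": {"steps": [[[0, 0.014, -0.0015, 0, 0, 0, 0], [0, 0.015, 0, 0, 0, 0, 0], [0, 0.015, 0, 0, 0, 0, 0], [0, 0.015, 0, 0, 0, 0, 0], [0, 0.015, 0, 0, 0, 0, 0]]]}}

```text
time_s: 9.13
ee_pos: [0.6279, -0.0336, 0.1134]
ee_rot: [0.0, 1.0, -0.007, 0.003]
ft_force: [-0.1, -0.3, -0.6]
grip_width: 0.245
```

```bash
python3 st.py
```

```text
9.13 [ 0.6279 -0.0336  0.1134] yaw -90.75 z [ 5.9e-03 -1.0e-04 -1.0e+00] F [-0.1 -0.3 -0.6] g 0.245 q [-0.32  0.63  0.44  1.92 -0.41  0.67 -1.21]
```

Request:
{"name": "apply_moves", "arguments": {"steps": [[[-0.001, 0.015, -0.002, 0, 0.3, 0, 0], [0, 0.015, -0.001, 0, 0, 0, 0], [0, 0.015, 0, 0, 0, 0, 0], [0, 0.015, 0, 0, 0, 0, 0], [0, 0.014, 0, 0, 0, 0, 0]]]}}

```text
time_s: 9.55
ee_pos: [0.6262, 0.0567, 0.1119]
ee_rot: [-0.002, 1.0, -0.001, 0.001]
ft_force: [0.6, 0.5, -2.8]
grip_width: 0.248
```

```bash
python3 st.py
```

```text
9.55 [0.6262 0.0567 0.1119] yaw -90.12 z [ 0.0027  0.0048 -1.    ] F [ 0.6  0.5 -2.8] g 0.248 q [-0.46  0.63  0.44  1.92 -0.43  0.68 -1.33]
```

Request:
{"name": "apply_moves", "arguments": {"steps": [[[0, 0.009, -0.001, -0.2, 0, -0.7, 0], [0, 0.009, 0, 0, 0, 0, 0], [0, 0.009, 0, 0, 0, 0, 0], [0, 0.003, 0, 0, 0, 0, 0], [0, 0, 0, 0, 0, 0, 0]]]}}

```text
time_s: 9.97
ee_pos: [0.6243, 0.1038, 0.1115]
ee_rot: [-0.004, 1.0, 0.001, 0.001]
ft_force: [0.1, -0.2, -1.4]
grip_width: 0.252
```

```bash
python3 st.py
python3 - <<'E'
from h import *
a=snap('side','side4')['image']; b=snap('scene','scene4')['image']
cv2.imwrite('pics/m4.png',np.hstack([cv2.resize(a[115:255,165:310],(400,386),interpolation=2),cv2.resize(b[150:310,170:350],(400,386),interpolation=2)]))
E
```

```text
9.97 [0.6243 0.1038 0.1115] yaw -89.91 z [ 0.0026  0.0082 -1.    ] F [ 0.1 -0.2 -1.4] g 0.252 q [-0.53  0.64  0.44  1.91 -0.43  0.68 -1.4 ]
```

View pics/m4.png

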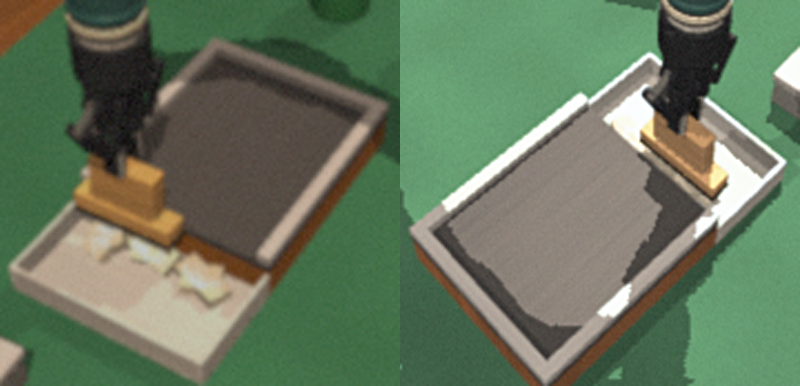

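All three chips now lie in the pan along the slab edge (left half: 105,240; 150,258; 200,278) and the slab is empty. Next I'll carry the scraper back.

Request:
{"name": "apply_moves", "arguments": {"steps": [[[0, 0, 0.025, -0.4, 0, 0, 0], [0, 0, 0.03, 0, 0, 0, 0], [0, 0, 0.03, 0, 0, 0, 0], [-0.012, 0.018, 0, 0, 0, 6, 0], [-0.014, 0.024, 0, 0, 0, 6.5, 0]]]}}

```text
time_s: 10.48
ee_pos: [0.5999, 0.1291, 0.1996]
ee_rot: [0.006, 0.995, 0.101, 0.002]
ft_force: [-0.2, 0.9, -2.9]
grip_width: 0.25
```

Request:
{"name": "apply_moves", "arguments": {"steps": [[[-0.014, 0.024, 0, 0, 0, 6.5, 0], [-0.014, 0.024, 0, 0, 0, 6.5, 0], [-0.014, 0.024, 0, 0, 0, 6.5, 0], [-0.014, 0.024, 0, 0, 0, 6.5, 0], [-0.014, 0.024, 0, 0, 0, 6.5, 0]]]}}

```text
time_s: 10.9
ee_pos: [0.5312, 0.2416, 0.2031]
ee_rot: [0.007, 0.925, 0.38, 0.008]
ft_force: [-0.0, 0.7, -2.3]
grip_width: 0.247
```

Request:
{"name": "apply_moves", "arguments": {"steps": [[[-0.014, 0.024, 0, 0, 0, 6.5, 0], [-0.014, 0.024, 0, 0, 0, 6.5, 0], [-0.012, 0.02, 0, 0, 0, 6.5, 0], [0, 0, 0, 0, 0, 6.5, 0], [0, 0, 0, 0, 0, 0, 0]]]}}

```text
time_s: 11.32
ee_pos: [0.4872, 0.3118, 0.2037]
ee_rot: [0.004, 0.809, 0.587, 0.009]
ft_force: [-0.0, -1.3, -2.5]
grip_width: 0.246
```

```bash
python3 st.py
```

```text
11.32 [0.4872 0.3118 0.2037] yaw -18.05 z [ 0.0205  0.0039 -0.9998] F [-0.  -1.3 -2.5] g 0.246 q [-0.79  0.41  0.19  1.97 -0.1   0.75 -0.87]
```

Request:
{"name": "apply_moves", "arguments": {"steps": [[[-0.009, 0.024, 0, -0.1, 0.6, 5.5, 0], [-0.009, 0.024, -0.01, -0.1, 0.5, 5, 0], [-0.008, 0.022, -0.02, 0, 0, 4.5, 0], [0, 0, -0.03, 0, 0, 0, 0], [0, 0, -0.025, 0, 0, 0, 0]]]}}

```text
time_s: 11.73
ee_pos: [0.4713, 0.3783, 0.1235]
ee_rot: [0.002, 0.733, 0.68, 0.009]
ft_force: [0.4, -0.5, -1.8]
grip_width: 0.25
```

Request:
{"name": "apply_moves", "arguments": {"steps": [[[0, 0, -0.015, 0, 0, 0, 0], [0, 0, 0, 0, 0, 0, 0]]]}}

```text
time_s: 11.9
ee_pos: [0.4707, 0.3737, 0.1032]
ee_rot: [0.003, 0.736, 0.677, 0.005]
ft_force: [0.3, -1.2, -1.9]
grip_width: 0.247
```

```bash
python3 st.py
```

```text
11.9 [0.4707 0.3737 0.1032] yaw -4.81 z [ 0.0111  0.0027 -0.9999] F [ 0.3 -1.2 -1.9] g 0.247 q [-0.82  0.58  0.1   1.98 -0.09  0.58 -0.75]
```

Still 44 mm up; correct and continue down.

Request:
{"name": "apply_moves", "arguments": {"steps": [[[-0.009, 0.007, -0.015, -0.1, 0.6, 1.5, 0], [0, 0, -0.012, 0, 0, 0, 0], [0, 0, -0.007, 0, 0, 0, 0], [0, 0, 0, 0, 0, 0, 0]]]}}

```text
time_s: 12.23
ee_pos: [0.4675, 0.3753, 0.0692]
ee_rot: [0.002, 0.733, 0.68, 0.001]
ft_force: [-0.6, -0.3, -1.2]
grip_width: 0.245
```

```bash
python3 st.py
```

```text
12.23 [0.4675 0.3753 0.0692] yaw -4.27 z [ 0.0051 -0.0017 -1.    ] F [-0.6 -0.3 -1.2] g 0.245 q [-0.81  0.63  0.08  2.   -0.09  0.52 -0.74]
```

Request:
{"name": "apply_moves", "arguments": {"steps": [[[-0.006, 0.005, -0.004, 0.1, 0.3, 1, 0], [0, 0, -0.003, 0, 0, 0, 0], [0, 0, 0, 0, 0, 0, 0]]]}}

```text
time_s: 12.48
ee_pos: [0.464, 0.3794, 0.0635]
ee_rot: [0.001, 0.728, 0.685, 0.002]
ft_force: [-0.6, -0.2, -1.7]
grip_width: 0.242
```

```bash
python3 st.py
```

```text
12.48 [0.464  0.3794 0.0635] yaw -3.48 z [ 0.0033  0.0011 -1.    ] F [-0.6 -0.2 -1.7] g 0.242 q [-0.82  0.64  0.08  2.   -0.09  0.51 -0.74]
```

Request:
{"name": "apply_moves", "arguments": {"steps": [[[0, 0, -0.003, 0, 0, 0, 0], [0, 0, -0.001, 0, 0, 0, 0]]]}}

```text
time_s: 12.65
ee_pos: [0.4647, 0.3802, 0.0604]
ee_rot: [0.001, 0.728, 0.685, 0.003]
ft_force: [0.2, 0.2, -1.6]
grip_width: 0.247
```

Request:
{"name": "apply_moves", "arguments": {"steps": [[[0, 0, -0.001, 0, 0, 0, 0]]]}}

```text
time_s: 12.73
ee_pos: [0.465, 0.3804, 0.0597]
ee_rot: [0.001, 0.728, 0.685, 0.003]
ft_force: [0.6, 0.2, -1.9]
grip_width: 0.244
```

```bash
python3 st.py
```

```text
12.73 [0.465  0.3804 0.0597] yaw -3.49 z [ 0.0057  0.0034 -1.    ] F [ 0.6  0.2 -1.9] g 0.244 q [-0.81  0.64  0.07  2.   -0.09  0.5  -0.74]
```

Request:
{"name": "apply_moves", "arguments": {"steps": [[[-0.001, 0, -0.0015, -0.2, 0.3, 0, 0], [0, 0, -0.0005, 0, 0, 0, 0]]]}}

```text
time_s: 12.9
ee_pos: [0.4652, 0.3805, 0.0594]
ee_rot: [0.001, 0.728, 0.685, 0.001]
ft_force: [-0.8, -0.7, 0.8]
grip_width: 0.246
```

```bash
python3 st.py
```

```text
12.9 [0.4652 0.3805 0.0594] yaw -3.51 z [ 1.9e-03  4.0e-04 -1.0e+00] F [-0.8 -0.7  0.8] g 0.246 q [-0.81  0.64  0.07  2.   -0.09  0.5  -0.74]
```

Desk contact felt. One more slight press, then open gently.

Request:
{"name": "apply_moves", "arguments": {"steps": [[[0, 0, -0.001, 0, 0, 0, 0], [0, 0, 0, 0, 0, 0, 0.04], [0, 0, 0, 0, 0, 0, 0.06], [0, 0, 0, 0, 0, 0, 0.07], [0, 0, 0, 0, 0, 0, 0.07]]]}}

```text
time_s: 13.32
ee_pos: [0.466, 0.3815, 0.0599]
ee_rot: [0.0, 0.728, 0.685, 0.002]
ft_force: [0.2, 0.4, -0.1]
grip_width: 0.799
```

```bash
python3 st.py
```

```text
13.32 [0.466  0.3815 0.0599] yaw -3.52 z [ 0.0035  0.0022 -1.    ] F [ 0.2  0.4 -0.1] g 0.799 q [-0.81  0.64  0.07  1.99 -0.09  0.5  -0.74]
```

Request:
{"name": "apply_moves", "arguments": {"steps": [[[0, 0, 0.02, 0, 0, 0, 0.07], [0, 0, 0.03, 0, 0, 0, 0.07], [0, 0, 0.035, 0, 0, 0, 0.07], [0, 0, 0.035, 0, 0, 0, 0.07], [0, 0, 0.03, 0, 0, 0, 0.07]]]}}

```text
time_s: 13.73
ee_pos: [0.46, 0.3768, 0.2063]
ee_rot: [0.0, 0.728, 0.685, -0.008]
ft_force: [0.5, 0.7, -0.6]
grip_width: 0.82
```

Request:
{"name": "apply_moves", "arguments": {"steps": [[[0.01, -0.035, 0.01, 0, 0, 0, 0.07], [0.01, -0.035, 0.01, 0, 0, 0, 0.07], [0.01, -0.035, 0.01, 0, 0, 0, 0.07], [0, 0, 0, 0, 0, 0, 0.07], [0, 0, 0, 0, 0, 0, 0.07]]]}}

```text
time_s: 14.15
ee_pos: [0.4943, 0.2747, 0.2472]
ee_rot: [0.0, 0.726, 0.688, 0.003]
ft_force: [-0.2, 0.6, 0.1]
grip_width: 0.818
```

```bash
python3 st.py
python3 - <<'E'
from h import *
a=snap('side','side5')['image']; b=snap('wrist','wrist5')['image']; 
cv2.imwrite('pics/m5.png',np.hstack([cv2.resize(a[90:330,100:350],(400,384),interpolation=2),cv2.resize(b[0:300,130:430],(384,384),interpolation=2)]))
s=load('side5')
# predicted scraper corners, chip limit lines (local y .125, x +-.12) in side view crop pixels
f=lambda p:((np.array(proj(s,p))-[100,90])*1.6).round()
L=lambda x,y,z:[.5856+x+.0164*y,-.0458+y-.0164*x,z]
print([f(L(x,.135,.004)) for x in (-.11,.11)],[f(L(x,.25,.004)) for x in (-.11,.11)])
d=cv2.absdiff(load('side0')['image'],a).max(2); 
for n,(u,v) in dict(bottle=(326,122),jar=(289,108),tin=(142,261)).items(): print(n,d[v-15:v+15,u-15:u+15].mean().round(1))
E
```

```text
14.15 [0.4943 0.2747 0.2472] yaw -3.13 z [ 0.0046  0.0031 -1.    ] F [-0.2  0.6  0.1] g 0.818 q [-0.69  0.35  0.13  1.95 -0.06  0.85 -0.58]
[array([251., 209.]), array([155., 163.])] [array([217., 254.]), array([117., 202.])]
bottle 5.5
jar 22.2
tin 5.4
```

View pics/m5.png

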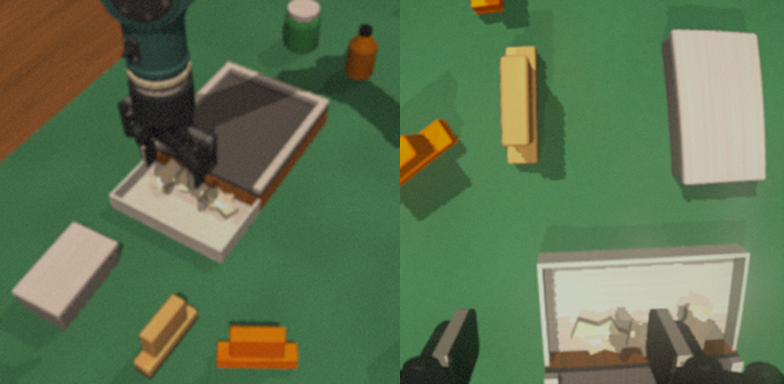

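The last picture shows the scraper upright on the desk (165,335 left; 517,105 right), the three chips in the pan, the slab empty and the robot clear of everything. The jar patch differs in brightness, so I'll check its position by template match, then hand in.

Run:
```python
from h import *
a=load('side0')['image'];b=load('side5')['image']
for n,(u,v) in dict(bottle=(326,122),jar=(289,108),tin=(142,261)).items():
    h=40 if n=='tin' else 22
    r=cv2.matchTemplate(b[v-h-20:v+h+20,u-h-20:u+h+20],a[v-h:v+h,u-h:u+h],cv2.TM_CCOEFF_NORMED); _,m,_,l=cv2.minMaxLoc(r); print(n,round(m,3),l[0]-20,l[1]-20)
print(manip.sign_off())
```

```text
bottle 0.971 0 0
jar 0.835 0 1
tin 0.996 0 0
the job is handed in; nothing more can be done
None
```

The job is handed in at about 14 s of robot time. I picked up the wooden scraper by its grip and wiped the chips into the pan in two strokes, two chips on the left stroke and one on the right. I then set the scraper back on its sole close to where it stood, lowering it until the desk was felt before opening the fingers.

- **Chips and slab:** the pictures show all three chips in the pan and the slab empty. They lie close to the slab edge. I judged that from the pictures and did not measure each chip's position, and one may be leaning or overlapping another. No contact with the chips showed in the force readings or pictures.
- **Scraper:** it stands upright. The tool let go within about 4 mm of where it had gripped, and within about 1° in turn.
- **Bottle, jar and tin:** template matching puts each within 1 pixel of its starting place. The jar's match was weaker (0.84), because its patch looked different in brightness from the first picture, probably a shadow.
- **Robot:** the gripper is open, clear and touching nothing. The largest force I read was 24 N, a brief touch while feeling for the slab.

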